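# Clamp the icing scraper at the cake

## Task

On the stand that carries the flat scraper blade, slide the arm forward by its knob until the blade just meets the side of the cake, without shoving the cake along. Then flip that stand's cam lever right over its centre and fully down on the other side, so that the arm is clamped there. Leave the other stand, the one with the ring, as it is.

Things in the scene. Friction and masses are not known exactly. Their poses are not given: they have to be found in the camera images.
- scraper_knob (a point): Centre of the steel knob at the rear end (towards the robot) of the scraper stand's sliding arm: an upright cylinder 22 mm in diameter, 40 mm tall, its centre about 109 mm above the counter. The arm is a level 12 mm steel rod below it (rod axis 85 mm above the counter), running forward from the knob to the blade.
- blade_face (a point): Middle of the front face of the scraper blade at the front end of the same arm: an upright steel plate 60 mm wide, 72 mm tall, 3 mm thick, square to the arm; 225 mm in front of the knob, 85 mm above the counter. The way from knob to blade is the sliding direction.
- scraper_arm (a joint): How far the scraper arm is slid forward, in m: 0 fully back to 0.12 fully forward. It slides with about 2.5 N of friction and stays where it is left; with the lever closed it is clamped and resists over 10 N.
- scraper_pivot (a point): Pivot of the scraper stand's cam lever, at the middle of the stand, between two ears 117 mm high; its axis lies 105 mm above the counter, level and parallel to the arm, so the lever swings sideways across the arm. The stand is fixed; its aluminium block is 54 mm long by 44 mm wide, 95 mm high.
- scraper_lever_tip (a point): Centre of the black crosspiece (16 mm diameter, 26 mm long, parallel to the arm) at the end of the scraper stand's cam lever, a steel strip 20 mm wide and 8 mm thick; 92 mm from the pivot. It starts leaning about 23 to 35 degrees from upright to one side and closes by swinging up, over and down to the other side.
- scraper_lock (a joint): Angle of the scraper stand's cam lever, rad: 0 fully open (leaning 35 degrees), 0.6 upright, 2.0 closed on its stop (10 degrees above level on the far side). The cam begins to bear at about 0.85 and passes its dead centre at 1.65; a sideways or downward push of about 2 to 5 N on the lever carries it over. Left short of dead centre it springs back to about 0.9; past it, it snaps closed and holds.
- ring_knob (a point): The same knob on the other, otherwise like stand, whose arm carries a flat wire ring (60 mm across) in place of a blade and has no cake before it. Not to be moved.
- ring_lock (a joint): Angle of the ring stand's cam lever, rad, same meaning; it starts open and must stay open.
- cake_side (a point): Point on the side of the plain white practice cake that faces the blade, half-way up (85 mm above the counter). The cake is a rigid loose cylinder 120 mm in diameter, 80 mm tall, about 0.6 kg, on a fixed white turntable (180 mm in diameter, top 45 mm above the counter) in front of the blade, centred within 8 mm of the arm's line. The blade clears the turntable's top and starts 35 to 90 mm short of the cake.
There are look-alikes about, which are no part of the job. Leave any orange look-alike of the part that bears cake_side alone.

How it is judged (in metres and radians):
On the way, in this order (a step that is already met when the one before it is completed fails the run):
1. the blade is up against the cake's side while the lever is still open (x of cake_side in the frame of blade_face below 0.015 m and value of joint scraper_lock below 0.65 rad), for 0.2 s.
2. the scraper stand's lever is flipped over centre and fully down (value of joint scraper_lock above 1.82 rad), for 0.2 s.
At the end, for the whole second after the job is handed in: Blade within 15 mm of the cake's side; the scraper stand's lever over centre and within 10 degrees of its closed stop (1.82 rad or more); cake moved less than 20 mm; ring stand's arm moved less than 10 mm and its lever still open (under 0.45 rad); all at rest (x of cake_side in the frame of blade_face below 0.015 m and value of joint scraper_lock above 1.82 rad and distance of cake_side from where it was at the start of the episode below 0.02 m and distance of ring_knob from where it was at the start of the episode below 0.01 m and value of joint ring_lock below 0.45 rad and velocity of joint scraper_arm below 0.01 m/s and velocity of joint scraper_lock below 0.1 rad/s); the robot touches nothing.
It fails at once if the cake is shoved 20 mm or more (distance of cake_side from where it was at the start of the episode above 0.02 m).
It fails at once if the ring stand's arm is moved 10 mm or more (distance of ring_knob from where it was at the start of the episode above 0.01 m).
It fails at once if the ring stand's lever is flipped (value of joint ring_lock above 0.45 rad).
It also fails if it takes over 50 s, if anything falls off the work surface, if the arm or the gripper's body presses on something with over 40 N, if the wrist force passes 120 N, or if a joint passes its speed limit or range.

## Robot

A 6-joint arm with a two-finger parallel gripper is mounted at the origin on the work surface. World frame = base frame: x ahead of the robot, y to its left, z up, the work surface at z = 0. Lengths are in mm, angles in rad, forces in N, time in s.
With the tool pointing down it reaches from about 300 to 750 mm from the base axis. Payload 8.5 kg.
Tool frame: the origin (TCP) lies at the centre of the arm's flange, where the gripper is bolted on; the fingertips stand 173 mm ahead of it and the grasp point (between the pads) lies 155 mm ahead of it; z points along the fingers, y is the direction in which the jaws open and shut (so a half turn about z gives the same grasp; the last joint's range is limited). The gripper opens to 85 mm and grips with 20 to 120 N. Pads are 22 mm wide; open, the fingers measure 114 mm over their backs; the gripper's body (76 mm by 85 mm) begins 54 mm behind the grasp point. The pads swing forward as they close: fully open they stand 13 mm farther back than shut.
Start: joints at [0.93, 0.381, 1.297, -0, 1.464, -0.215], TCP at [227.167, 500.876, 404.722] pointing down, gripper open.
Joint ranges: [-3.11, 3.11], [-0.89, 2.33], [0.22, 2.48], [-1.42, 4.56], [0.17, 2.85], [-2.88, 2.88]. Speed limits (rad/s): [2.39, 2.39, 3.14, 3.14, 3.14, 3.14].

## Interface

Orientations are given as a unit quaternion [x, y, z, w].
In Python, from workcell import arm gives the robot as it stands.
- The arm moves only by the tool jog_arm, never from a script. Its arguments are lists of equal length, an entry for each row: "jaw": the opening in per cent of the stroke, from 0 (shut) to 100 (fully open); "offset": the shift along the tool's x, y, z in m, a list of three; "twist": the turn, a rotation vector about the tool's x, y, z in degrees, a list of three. In form: {"jaw": [jaw, ...], "offset": [[x, y, z], ...], "twist": [[wx, wy, wz], ...]}. A call has 1 to 8 rows; each row shifts and turns the commanded pose from where the row before left it, along the tool's axes as they then stand; what a row does not reach is not made up. A row lasts 1/12 s, in which the tool goes at most 41.7 mm and 7.16 degrees, less where a joint would pass 70% of its speed; a pose out of reach is approached as far as the arm can. A call with a gripper value outside its range is refused whole. The fingers move at their own pace and stop on an object; "force" is the grip in N (left out, the last holds). Time passes only in rows, so rows that do not move let the fingers close. It gives the time, the measured TCP pose, the force and the opening at its end, in the units of the state.
- arm.read_state(): the state, without advancing time (a new reading comes with each control period).
- arm.get_image(name): name is "scene" or "side" or "wrist"; returns a dict with "image" (384x512x3 uint8, red, green, blue), "fx", "fy", "cx", "cy" (pixels), "origin" and "attitude" of the camera in the world. Camera axes: x right, y up, looking along -z (the intrinsics and any distortion apply to the point x, -y, -z); pixel columns grow to the right and rows downward; lengths in mm; the calibration is good to about 2 mm. A picture is of the moment at which its call begins. There is no depth.
- arm.hand_in(): hands the job in, once; it reports no verdict.
The state is a dict: "time_s": time; "joint_pos": joint angles; "joint_vel": joint speeds; "effort": joint torques, N m; "position": TCP position; "ee_rot": TCP orientation; "ft_force": force on the tool from outside, world axes, zero at the start; "torque": the same for the moment, N m; "gripper_width": finger opening in mm.
Only numpy, scipy, OpenCV 4.12 (cv2) and the standard library are available. Lean on these libraries where they do the work, as an engineer would, in place of code of your own. Each camera call takes 0.05 s, during which the arm holds its last target.

## Working session

There is one attempt and no reset: what is moved stays moved. The work goes in short steps, Python scripts to look and compute and a tool call to move; the robot and the scene stay as the last step left them, time stands still between calls to the robot, and variables do not carry over. Pictures are saved under pics/ and viewed, and the job is handed in when it is done.

Besides the shell and the picture viewer there is one more tool, called in YAML: its name, and indented under it one key for each argument. jog_arm: Moves the arm, as the interface text tells. Its arguments: {"type":"object","properties":{"jaw":{"type":"array","items":{"type":"number"}},"offset":{"type":"array","items":{"type":"array","items":{"type":"number"}}},"twist":{"type":"array","items":{"type":"array","items":{"type":"number"}}},"force":{"type":"number"}},"required":["jaw","offset","twist"]}

```bash
mkdir -p pics; ls; cat > h.py <<'E'
import numpy as np,cv2
from workcell import arm
from scipy.spatial.transform import Rotation as R
def snap(name,fn):
    d=arm.get_image(name); cv2.imwrite('pics/'+fn+'.png',cv2.cvtColor(np.array(d['image']),cv2.COLOR_RGB2BGR))
    np.save('pics/'+fn+'.npy',{k:v for k,v in d.items()},allow_pickle=True); return d
def load(fn): return np.load('pics/'+fn+'.npy',allow_pickle=True).item()
def rot(d):
    a=np.array(d['attitude'],float)
    return a if a.shape==(3,3) else R.from_quat(a).as_matrix()
def ray(d,u,v):
    p=np.array([(u-d['cx'])/d['fx'],-(v-d['cy'])/d['fy'],-1.0]); w=rot(d)@p
    return np.array(d['origin'],float),w/np.linalg.norm(w)
def onz(d,u,v,z):
    o,w=ray(d,u,v); return o+w*(z-o[2])/w[2]
def proj(d,P):
    c=rot(d).T@(np.array(P,float)-np.array(d['origin'])); return np.array([d['cx']+d['fx']*c[0]/-c[2], d['cy']-d['fy']*c[1]/-c[2]])
def tri(a,b):
    A=np.zeros((3,3));y=np.zeros(3)
    for o,w in (a,b):
        M=np.eye(3)-np.outer(w,w);A+=M;y+=M@o
    return np.linalg.solve(A,y)
E
python3 - <<'E'
from h import *
for n in ['scene','side','wrist']:
    d=snap(n,n+'0'); print(n,{k:v for k,v in d.items() if k!='image'})
print(arm.read_state())
E
```

```text
pics
scene {'fx': 398.9451425654415, 'fy': 398.9451425654415, 'cx': 259.10083962310347, 'cy': 188.6213259892741, 'origin': array([1448.8197456 , -174.81066889,  837.74989611]), 'attitude': array([0.33795482, 0.27341549, 0.56511198, 0.70119823])}
side {'fx': 457.5966158149667, 'fy': 457.5966158149667, 'cx': 252.14427376126616, 'cy': 194.4573564969606, 'origin': array([   8.01119692, -606.62855555,  968.38328717]), 'attitude': array([ 0.35287821, -0.14329823, -0.33311198,  0.86254217])}
wrist {'fx': 274.83094166186294, 'fy': 274.83094166186294, 'cx': 258.0282938560632, 'cy': 192.5565280648906, 'origin': array([151.22824538, 534.88924295, 372.49528986]), 'attitude': array([-0.13769084, -0.08805449,  0.5347172 ,  0.82907488])}
{'time_s': 0.15, 'joint_pos': array([ 9.29739566e-01,  3.81021469e-01,  1.29798250e+00, -1.60697524e-05,
        1.46360017e+00, -2.15316377e-01]), 'joint_vel': array([-7.92708986e-04, -2.03084648e-03, -4.19268962e-03,  1.75613848e-03,
        2.09595732e-03, -4.76826079e-05]), 'effort': array([ 2.10970036e-03, -4.48620236e+01, -2.31341493e+01, -1.75715127e-04,
        3.80260884e-03,  1.39619959e-05]), 'position': array([227.13964181, 500.87215488, 404.2992719 ]), 'ee_rot': array([ 2.11265302e-01,  9.77428625e-01, -4.63401519e-04, -2.02728350e-04]), 'ft_force': array([1.19319378, 0.5836794 , 0.57688492]), 'torque': array([ 0.0167174 , -0.04545753,  0.02517022]), 'gripper_width': 85.23623016084225}
```

View pics/scene0.png

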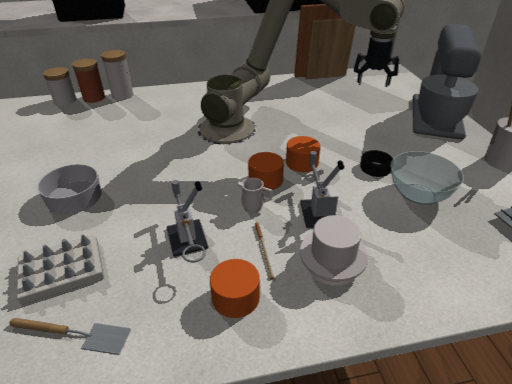

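View pics/side0.png

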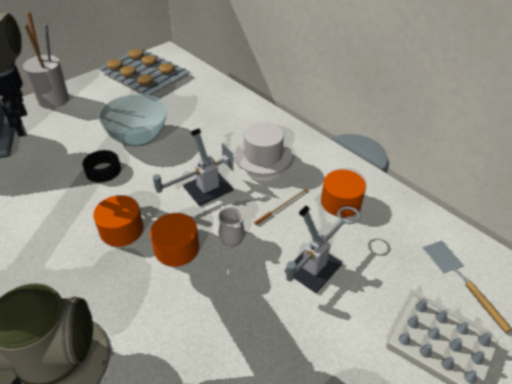

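View pics/wrist0.png

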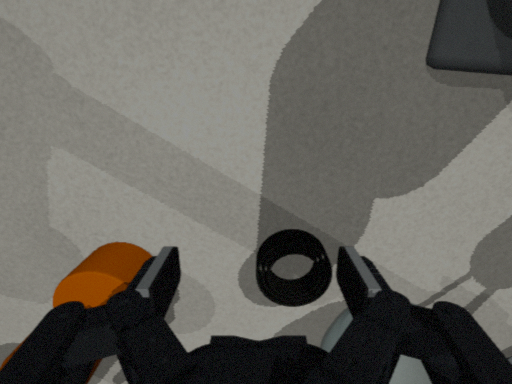

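The blade stand with the white cake is at scene (320,205) and side (207,180). The ring stand is at scene (187,230) and side (316,262). The orange cylinders at scene (266,170), (303,152) and (235,287) are look-alikes. I'll enlarge the blade stand to confirm.

```bash
python3 - <<'E'
from h import *
a=cv2.imread('pics/scene0.png')[130:290,270:390]; b=cv2.imread('pics/side0.png')[115:215,145:305]
cv2.imwrite('pics/cs.png',cv2.resize(a,None,fx=3.75,fy=3.75,interpolation=cv2.INTER_CUBIC))
cv2.imwrite('pics/cb.png',cv2.resize(b,None,fx=5,fy=5,interpolation=cv2.INTER_CUBIC))
E
```

```text
(no output)
```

View pics/cs.png

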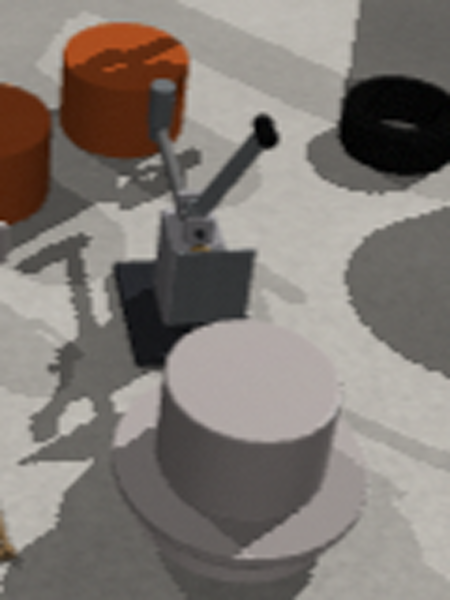

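View pics/cb.png

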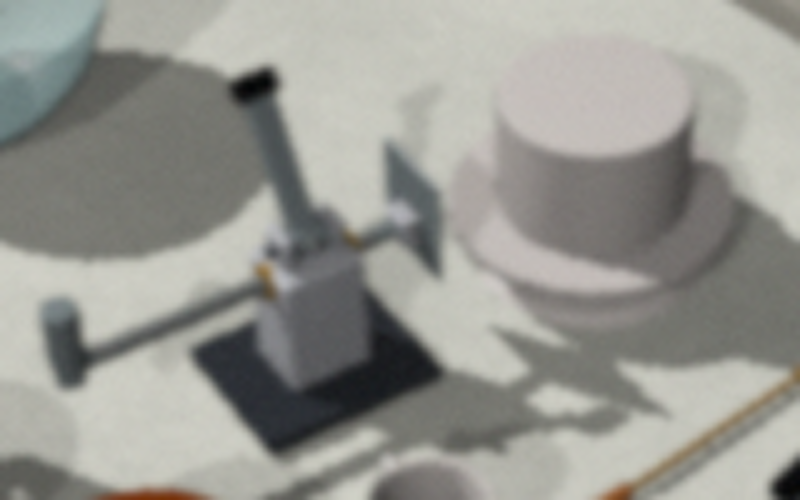

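```bash
python3 - <<'E'
from h import *
s=load('scene0');b=load('side0')
for n,p,q in [('knob',(312.9,158.8),(157.6,183.6)),('tip',(340.7,164.9),(195.8,132)),('blade',(325.2,206),(227.4,157)),('caketop',(337.2,231.6),(264,134.4))]:
    P=tri(ray(s,*p),ray(b,*q)); print(n,P.round(1),proj(s,P)-p,proj(b,P)-q)
print(onz(s,312.9,158.8,109),onz(b,157.6,183.6,109))
# cake top via fitted mask ellipse
for n,d,roi in [('scene',s,(300,210,370,290)),('side',b,(235,115,300,180))]:
    print(n)
print(onz(s,337.2,231.6,125),onz(b,264,134.4,125))
E
```

```text
knob [432.3 222.5 103.9] [-0.36777182  0.36380234] [-0.40025645 -0.47389229]
tip [589.6 246.9 184.4] [-0.2566781   0.26263057] [-0.22731112 -0.29747781]
blade [652.3 188.1  94.4] [-0.15952438  0.14262363] [-0.13797196 -0.1550435 ]
caketop [782.  170.7 121.2] [-0.33032971  0.28489173] [-0.2476548  -0.27370575]
[437.56387188 221.60595481 109.        ] [429.57555758 215.41580923 109.        ]
scene
side
[784.70877722 170.05207588 125.        ] [778.13408223 165.7643511  125.        ]
```

Crop confirms it: the flat blade on this arm faces the white cake, and the lever leans left (+y). First I'll turn the tool square to the arm (about -8°) and shut the jaws.

jog_arm:
  jaw: [0,0,0]
  offset:
    - [0,0,0]
    - [0,0,0]
    - [0,0,0]
  twist:
    - [0,0,-5.5]
    - [0,0,-5.5]
    - [0,0,-5.5]

```text
time_s: 0.4
position: [227.1, 500.9, 404.5]
ee_rot: [0.067, 0.998, -0.0, -0.0]
ft_force: [-0.1, -0.5, 0.5]
gripper_width: 51.6
```

```bash
cat >> h.py <<'E'
def pose():
    s=arm.read_state(); M=R.from_quat(s['ee_rot']).as_matrix(); return np.array(s['position']),M,s
def to(P):
    p,M,s=pose(); print('t',s['time_s'],'pos',p.round(1),'x',M[:,0].round(3),'y',M[:,1].round(3),'F',np.round(s['ft_force'],1),'w',round(s['gripper_width'],1)); print('tool offset mm',(M.T@(np.array(P)-p)).round(1))
E
python3 - <<'E'
from h import *
to([387,225,345])
b=load('side0')
print(onz(b,118,200,60),onz(b,174,224,60),onz(b,341,184,60))
E
```

```text
t 0.4 pos [227.1 500.9 404.5] x [-0.991  0.133  0.   ] y [ 0.133  0.991 -0.001] F [-0.1 -0.5  0.5] w 51.6
tool offset mm [-195.1 -252.2   59.5]
[335.78741323 280.37646438  60.        ] [398.83075242 106.39623488  60.        ] [843.85963651 -88.82146766  60.        ]
```

jog_arm:
  jaw: [0,0,0,0,0,0,0,0]
  offset:
    - [-0.02,-0.025,0.0]
    - [-0.025,-0.033,0.005]
    - [-0.025,-0.033,0.01]
    - [-0.025,-0.033,0.01]
    - [-0.025,-0.033,0.01]
    - [-0.025,-0.033,0.01]
    - [-0.025,-0.033,0.01]
    - [-0.025,-0.029,0.005]
  twist:
    - [0,0,0]
    - [0,0,0]
    - [0,0,0]
    - [0,0,0]
    - [0,0,0]
    - [0,0,0]
    - [0,0,0]
    - [0,0,0]

```text
time_s: 1.07
position: [383.7, 226.4, 344.9]
ee_rot: [0.069, 0.998, -0.0, -0.001]
ft_force: [0.6, 0.5, -0.3]
gripper_width: 0.2
```

jog_arm:
  jaw: [0]
  offset:
    - [0,0,0]
  twist:
    - [0,0,0]

```text
time_s: 1.15
position: [386.3, 224.1, 344.8]
ee_rot: [0.072, 0.997, -0.001, -0.0]
ft_force: [0.9, 0.3, 0.2]
gripper_width: 0.3
```

```bash
python3 - <<'E'
from h import *
to([387,225,345])
for n in ['scene','side','wrist']: snap(n,n+'1')
d=load('wrist1');print(d['origin'],rot(d).round(2))
b=cv2.imread('pics/side1.png')[100:250,90:290]; cv2.imwrite('pics/cb1.png',cv2.resize(b,None,fx=4,fy=4,interpolation=cv2.INTER_CUBIC))
E
```

```text
t 1.15 pos [386.3 224.1 344.8] x [-0.99   0.143  0.001] y [ 0.143  0.99  -0.002] F [0.9 0.3 0.2] w 0.3
tool offset mm [-0.6  1.  -0.2]
[301.59862056 238.88793418 313.91429953] [[ 0.14 -0.94 -0.32]
 [ 0.99  0.13  0.05]
 [-0.   -0.32  0.95]]
```

View pics/wrist1.png

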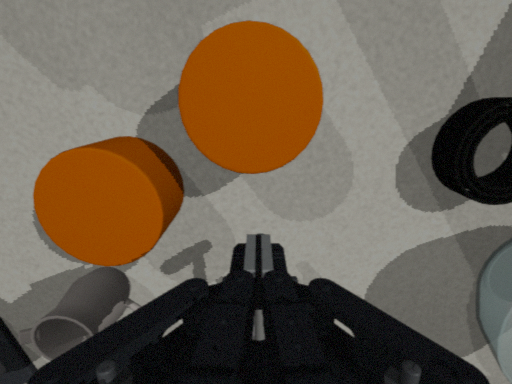

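View pics/cb1.png

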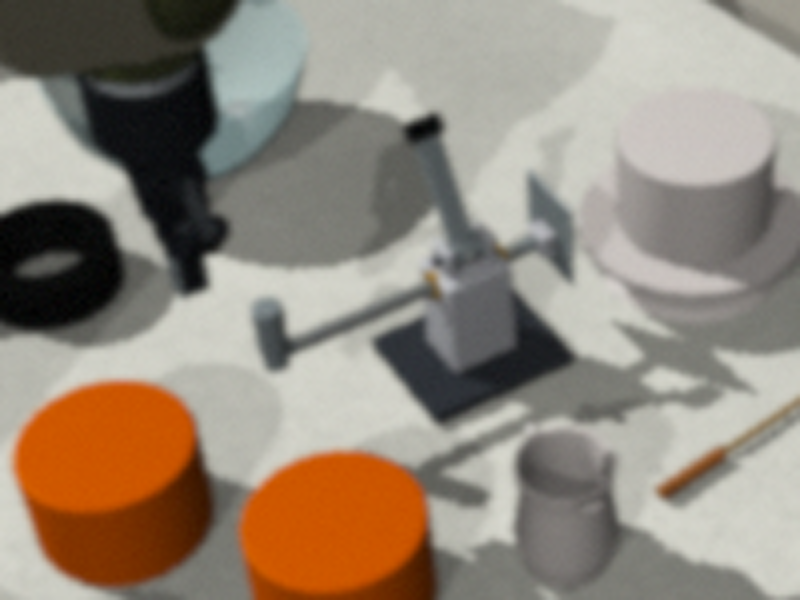

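View pics/scene1.png

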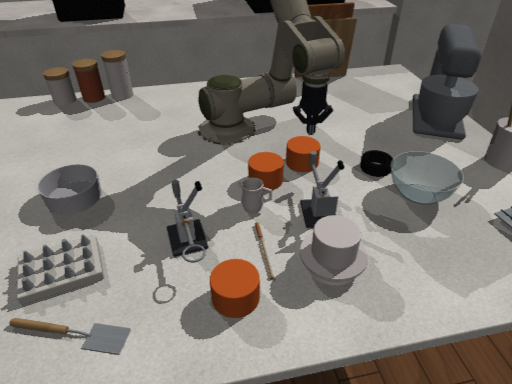

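The wrist camera now looks backwards, so it shows the two orange decoys and not the knob. The shut fingertip is at side (137.5,171), and the knob at side (157,183) is untouched. I'll check the fingertip's projection against the kinematics to get the camera bias.

```bash
python3 - <<'E'
from h import *
b=load('side1');s=load('scene1')
T=[386.3,224.1,344.8-173]
print(proj(b,T),proj(s,T),proj(b,[433.5,218.5,109]),proj(s,[433.5,218.5,109]),proj(b,[432.3,222.5,103.9]))
a=cv2.imread('pics/scene1.png')[100:250,260:400]; cv2.imwrite('pics/cs1.png',cv2.resize(a,None,fx=4,fy=4,interpolation=cv2.INTER_CUBIC))
E
```

```text
[138.2705585  171.99783138] [310.25007467 133.93382722] [158.1637723  182.34133653] [311.59210937 158.22629749] [157.20622527 183.14275128]
```

View pics/cs1.png

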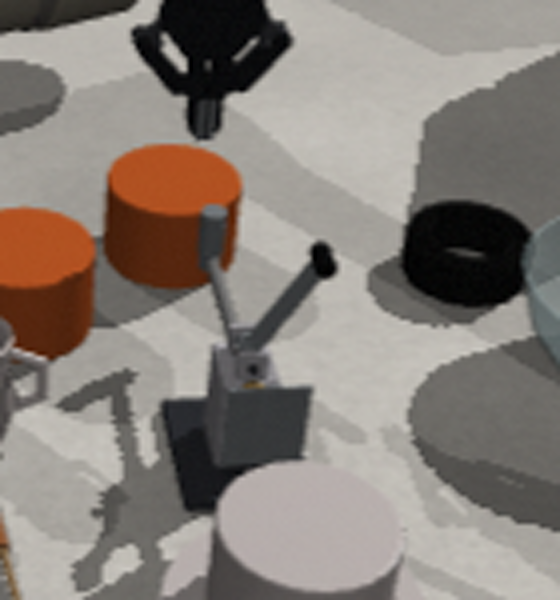

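jog_arm:
  jaw: [0,0,0,0]
  offset:
    - [0,0,0.02]
    - [0,-0.003,0.03]
    - [0,-0.003,0.023]
    - [0,0,0]
  twist:
    - [0,0,0]
    - [0,0,0]
    - [0,0,0]
    - [0,0,0]

```text
time_s: 1.63
position: [381.1, 223.2, 269.9]
ee_rot: [0.068, 0.998, -0.001, -0.003]
ft_force: [0.6, -0.1, -0.4]
gripper_width: 0.0
```

```bash
python3 - <<'E'
from h import *
to([387,225,271])
snap('side','side2');snap('scene','scene2')
b=cv2.imread('pics/side2.png')[100:250,90:290]; cv2.imwrite('pics/cb2.png',cv2.resize(b,None,fx=4,fy=4,interpolation=cv2.INTER_CUBIC))
a=cv2.imread('pics/scene2.png')[100:250,260:400]; cv2.imwrite('pics/cs2.png',cv2.resize(a,None,fx=4,fy=4,interpolation=cv2.INTER_CUBIC))
E
```

```text
t 1.6333 pos [381.1 223.2 269.9] x [-0.991  0.135  0.006] y [ 0.135  0.991 -0.003] F [ 0.6 -0.1 -0.4] w 0.0
tool offset mm [-5.6  2.6 -1.2]
```

View pics/cb2.png

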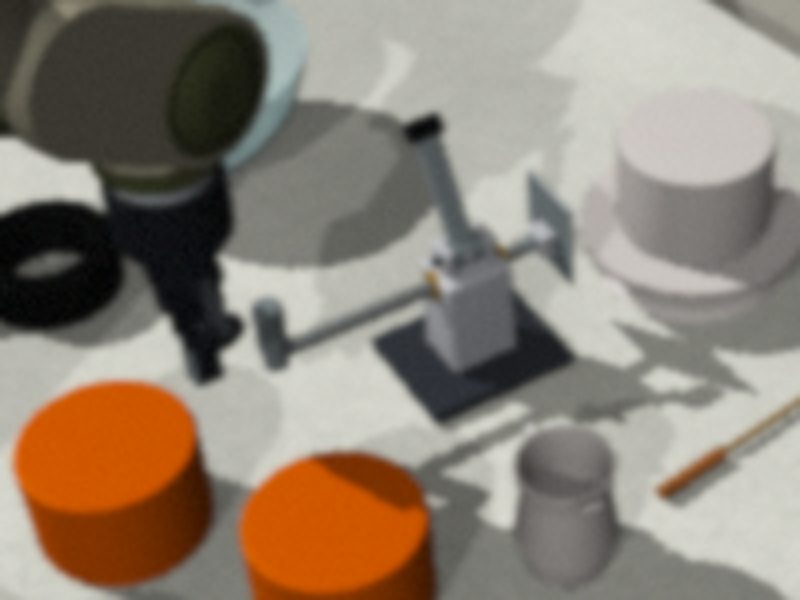

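View pics/cs2.png

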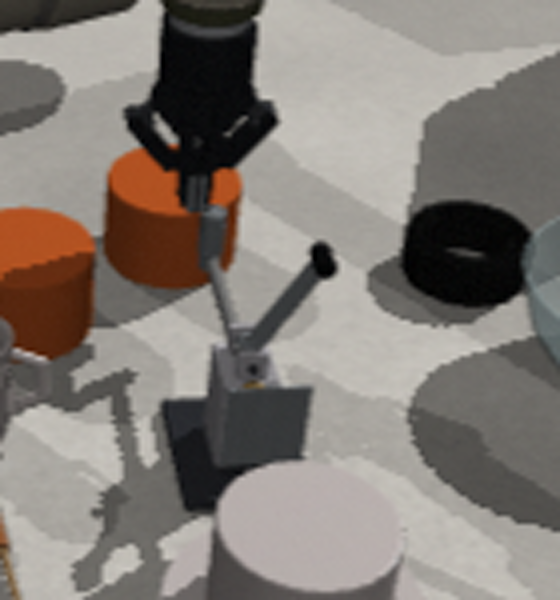

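jog_arm:
  jaw: [0,0,0,0,0,0,0]
  offset:
    - [-0.01,0.003,0]
    - [-0.01,0,0]
    - [-0.01,0,0]
    - [-0.005,0,0]
    - [-0.007,0,0]
    - [-0.007,0,0]
    - [0,0,0]
  twist:
    - [0,0,0]
    - [0,0,0]
    - [0,0,0]
    - [0,0,0]
    - [0,0,0]
    - [0,0,0]
    - [0,0,0]

```text
time_s: 2.32
position: [432.8, 218.5, 272.9]
ee_rot: [0.069, 0.998, 0.0, 0.001]
ft_force: [0.1, 0.4, -0.1]
gripper_width: -0.1
```

```bash
cat > look.py <<'E'
import sys
from h import *
k=sys.argv[1]
to([387,225,271])
snap('side','side'+k);snap('scene','scene'+k)
b=cv2.imread('pics/side%s.png'%k)[100:220,110:310]; b=cv2.resize(b,None,fx=4,fy=4,interpolation=cv2.INTER_CUBIC)
a=cv2.imread('pics/scene%s.png'%k)[100:290,270:390]; a=cv2.resize(a,(303,480),interpolation=cv2.INTER_CUBIC)
cv2.imwrite('pics/cc%s.png'%k,np.hstack([cv2.resize(b,None,fx=.625*.99,fy=.625*.99) if 0 else b[:, :][:480,:496+0] if 0 else cv2.copyMakeBorder(cv2.resize(b,(497,298),interpolation=cv2.INTER_AREA),0,182,0,0,cv2.BORDER_CONSTANT),a]))
E
python3 look.py 3
```

```text
t 2.3167 pos [432.8 218.5 272.9] x [-0.99   0.138 -0.001] y [0.138 0.99  0.   ] F [ 0.1  0.4 -0.1] w -0.1
tool offset mm [46.2  0.1  1.9]
```

View pics/cc3.png

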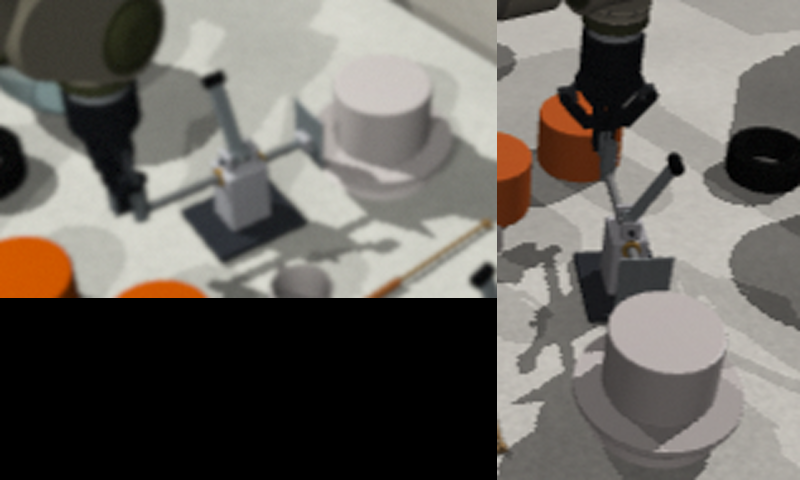

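```bash
python3 - <<'E'
from h import *
b=cv2.imread('pics/side3.png')[110:180,220:300]; b=cv2.resize(b,(560,490),interpolation=cv2.INTER_CUBIC)
cv2.imwrite('pics/g3a.png',b)
b=cv2.imread('pics/scene3.png')[190:280,300:370]; b=cv2.resize(b,(466,600),interpolation=cv2.INTER_CUBIC)
cv2.imwrite('pics/g3b.png',b)
E
```

```text
(no output)
```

View pics/g3a.png

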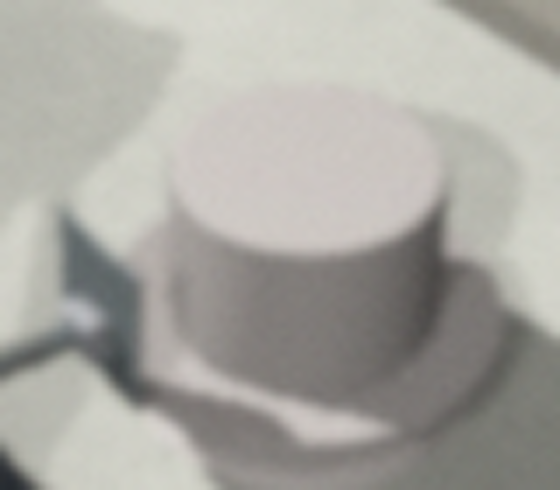

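View pics/g3b.png

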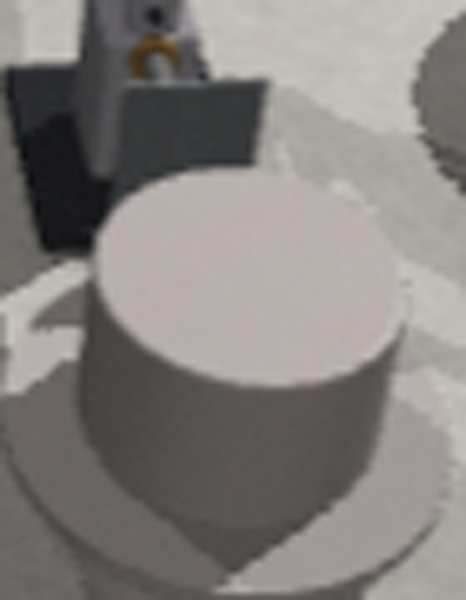

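```bash
python3 - <<'E'
from h import *
s=load('scene3');b=load('side3')
u=np.array([.990,-.139,0])
for d,c1,c2,c in [(b,(229,139.7),(239.7,151.1),(263.9,134.3)),(s,(318.3,203.5),(340.2,202.3),(337.8,231.6))]:
    A=onz(d,*c1,121);B=onz(d,*c2,121);C=onz(d,*c,125)
    print(A.round(1),B.round(1),np.linalg.norm(A-B).round(1),C.round(1),'gap',(C-(A+B)/2)@u-60)
E
```

```text
[686.9 219.8 121. ] [675.8 159.5 121. ] 61.3 [778.2 166.3 125. ] gap 39.179850456223605
[666.2 160.7 121. ] [674.3 221.6 121. ] 61.4 [785.  171.5 125. ] gap 56.32979632694459
```

jog_arm:
  jaw: [0,0,0,0,0]
  offset:
    - [-0.006,0,0]
    - [-0.008,0,0]
    - [-0.008,0,0]
    - [-0.006,0,0]
    - [0,0,0]
  twist:
    - [0,0,0]
    - [0,0,0]
    - [0,0,0]
    - [0,0,0]
    - [0,0,0]

```text
time_s: 2.83
position: [460.7, 214.6, 272.7]
ee_rot: [0.069, 0.998, 0.0, 0.001]
ft_force: [-0.6, 0.4, 0.5]
gripper_width: -0.1
```

```bash
cat > gap.py <<'E'
import sys
from h import *
k=sys.argv[1]
to([387,225,271])
snap('side','side'+k);snap('scene','scene'+k)
b=cv2.imread('pics/side%s.png'%k)[110:180,220:295]; b=cv2.resize(b,None,fx=6,fy=6,interpolation=cv2.INTER_CUBIC)
a=cv2.imread('pics/scene%s.png'%k)[190:270,305:363]; a=cv2.resize(a,None,fx=6,fy=6,interpolation=cv2.INTER_CUBIC)
a=cv2.copyMakeBorder(a,0,0,0,0,cv2.BORDER_CONSTANT); b=cv2.copyMakeBorder(b,0,60,0,0,cv2.BORDER_CONSTANT)
cv2.imwrite('pics/gg%s.png'%k,np.hstack([b,a])); print(b.shape)
E
python3 gap.py 4
```

```text
t 2.8333 pos [460.7 214.6 272.7] x [-0.99   0.138 -0.001] y [0.138 0.99  0.   ] F [-0.6  0.4  0.5] w -0.1
tool offset mm [74.4  0.1  1.6]
(480, 450, 3)
```

View pics/gg4.png

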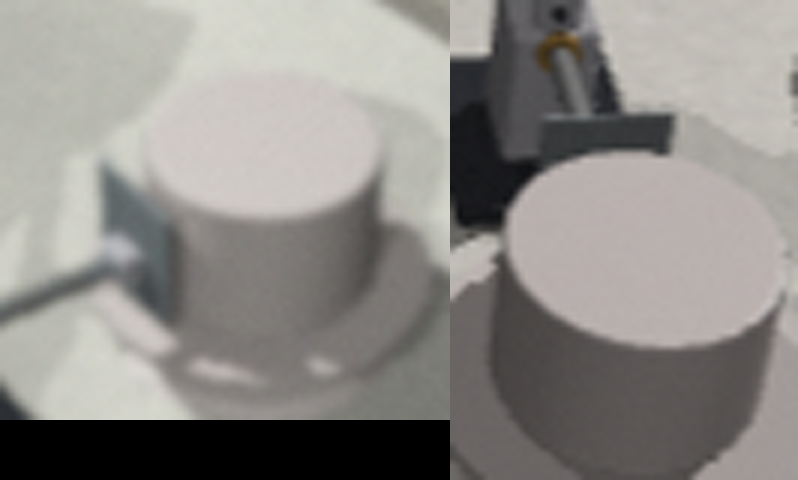

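```bash
python3 - <<'E'
from h import *
s=load('scene4');b=load('side4')
u=np.array([.990,-.139,0])
f=lambda x,y,ox,oy:((x+.5)/6-.5+ox,(y+.5)/6-.5+oy)
S=lambda x,y:f(x,y,305,190); B=lambda x,y:f(x,y,220,110)
res=[]
for d,c1,c2,c in [(b,B(102,162),B(172,232),B(265,145)),(s,S(92,115),S(225,116),S(196,250))]:
    P=onz(d,*c1,121);Q=onz(d,*c2,121);C=onz(d,*c,125)
    print(((P+Q)/2).round(1),C.round(1),'gap',(C-(P+Q)/2)@u-60); res.append((d,c1,c2,c))
r=lambda i:tri(ray(b,*res[0][i]),ray(s,*res[1][i]))
C=r(3);P=tri(ray(b,*res[0][1]),ray(s,*res[1][2]));Q=tri(ray(b,*res[0][2]),ray(s,*res[1][1]))
print(C,P,Q,'gap',(C-(P+Q)/2)@u-60)
# predicted cake-side contour check
cx=C.copy();
E
```

```text
[708.1 184.4 121. ] [779.7 168.5 125. ] gap 13.131471187116759
[694.8 187.2 121. ] [783.6 170.6 125. ] gap 30.193504242829007
[781.87839779 171.16062277 122.84080666] [708.74263537 211.83612364 127.03615933] [698.11133714 150.99113974 127.92562746] gap 19.092065663541604
```

jog_arm:
  jaw: [0,0,0,0]
  offset:
    - [-0.004,0,0]
    - [-0.004,0,0]
    - [-0.004,0,0]
    - [0,0,0]
  twist:
    - [0,0,0]
    - [0,0,0]
    - [0,0,0]
    - [0,0,0]

```text
time_s: 3.27
position: [471.9, 213.1, 272.9]
ee_rot: [0.069, 0.998, 0.0, 0.0]
ft_force: [-0.8, 0.1, -0.2]
gripper_width: 0.0
```

```bash
python3 gap.py 5
```

```text
t 3.2667 pos [471.9 213.1 272.9] x [-0.99   0.138 -0.001] y [0.138 0.99  0.   ] F [-0.8  0.1 -0.2] w 0.0
tool offset mm [85.7  0.1  1.8]
(480, 450, 3)
```

View pics/gg5.png

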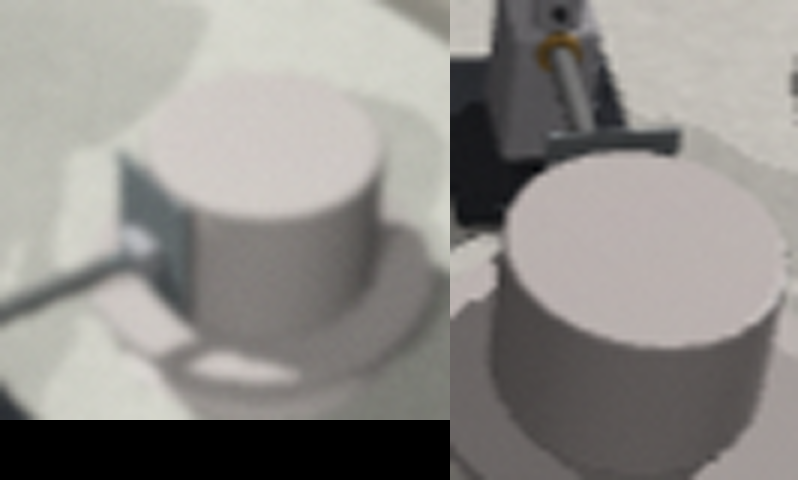

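jog_arm:
  jaw: [0,0,0]
  offset:
    - [-0.002,0,0]
    - [-0.002,0,0]
    - [0,0,0]
  twist:
    - [0,0,0]
    - [0,0,0]
    - [0,0,0]

```text
time_s: 3.62
position: [475.4, 212.7, 272.9]
ee_rot: [0.069, 0.998, 0.0, 0.0]
ft_force: [-1.7, -0.3, 1.4]
gripper_width: -0.5
```

```bash
python3 gap.py 6
```

```text
t 3.6167 pos [475.4 212.7 272.9] x [-0.991  0.137 -0.   ] y [0.137 0.991 0.   ] F [-1.7 -0.3  1.4] w -0.5
tool offset mm [89.2  0.1  1.9]
(480, 450, 3)
```

View pics/gg6.png

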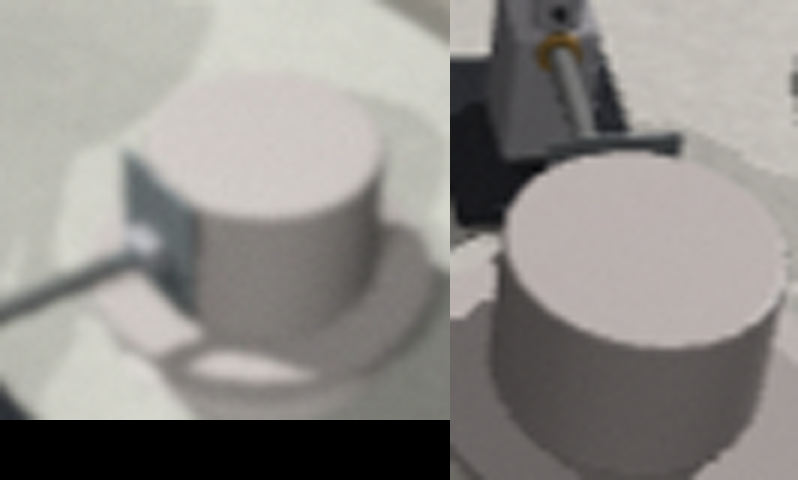

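```bash
cat > mv.py <<'E'
import sys
from h import *
k=sys.argv[1]
def g(n):return cv2.cvtColor(cv2.imread('pics/%s.png'%n),cv2.COLOR_BGR2GRAY).astype(np.float32)
for n,(x0,x1,y0,y1) in {'scene':(345,362,215,262),'side':(262,290,118,165)}.items():
    r=g(n+'0')[y0:y1,x0:x1] ; r=g(n+'4')[y0:y1,x0:x1]; c=g(n+k)[y0:y1,x0:x1]
    w=np.eye(2,3,dtype=np.float32)
    cc,w=cv2.findTransformECC(r,c,w,cv2.MOTION_TRANSLATION,(3,100,1e-5),None,3)
    print(n,'shift px',w[:,2].round(2),'cc',round(cc,3))
d=load('scene4');e=load('side4')
for q in (d,e): print('1mm along u =',(proj(q,[782.,168,125])-proj(q,[772,169.4,125]))/10)
E
python3 mv.py 5;python3 mv.py 6
```

```text
scene shift px [-0.42  0.34] cc 0.945
side shift px [-0.   -0.01] cc 1.0
1mm along u = [0.08895944 0.2782069 ]
1mm along u = [ 0.27499578 -0.11554632]
scene shift px [-0.32  0.38] cc 0.977
side shift px [-0.01 -0.01] cc 1.0
1mm along u = [0.08895944 0.2782069 ]
1mm along u = [ 0.27499578 -0.11554632]
```

jog_arm:
  jaw: [0,0]
  offset:
    - [-0.002,0,0]
    - [0,0,0]
  twist:
    - [0,0,0]
    - [0,0,0]

```text
time_s: 3.88
position: [477.2, 212.4, 272.8]
ee_rot: [0.069, 0.998, 0.0, -0.0]
ft_force: [-3.6, 0.9, 2.3]
gripper_width: -0.0
```

```bash
python3 gap.py 7; python3 mv.py 7
```

```text
t 3.8833 pos [477.2 212.4 272.8] x [-0.991  0.137  0.001] y [ 0.137  0.991 -0.   ] F [-3.6  0.9  2.3] w -0.0
tool offset mm [91.   0.1  1.9]
(480, 450, 3)
scene shift px [-0.49  0.47] cc 0.931
side shift px [ 0.03 -0.04] cc 0.999
1mm along u = [0.08895944 0.2782069 ]
1mm along u = [ 0.27499578 -0.11554632]
```

View pics/gg7.png

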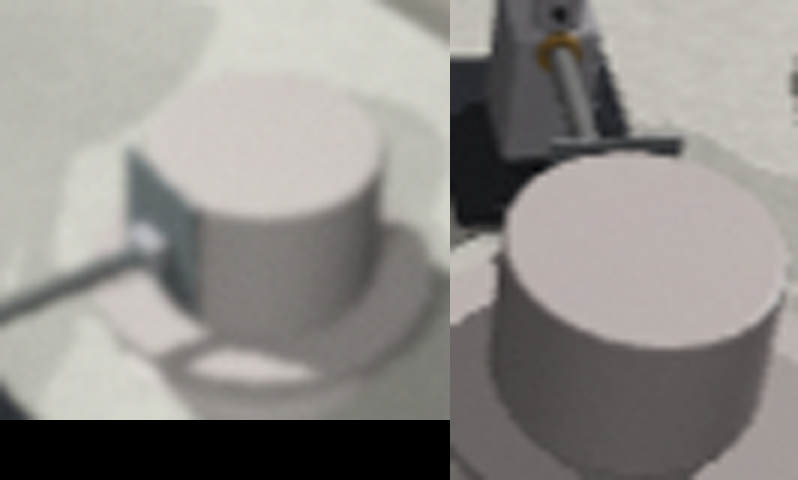

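jog_arm:
  jaw: [0,0]
  offset:
    - [-0.002,0,0]
    - [0,0,0]
  twist:
    - [0,0,0]
    - [0,0,0]

```text
time_s: 4.15
position: [478.9, 212.2, 272.8]
ee_rot: [0.069, 0.998, -0.0, -0.001]
ft_force: [-5.3, 0.4, 4.3]
gripper_width: -0.0
```

```bash
python3 gap.py 8; python3 mv.py 8; python3 -c "
from h import *
s=arm.read_state();print(s['time_s'],s['ft_force'])"
```

```text
t 4.15 pos [478.9 212.2 272.8] x [-0.991  0.137  0.001] y [ 0.137  0.991 -0.   ] F [-5.3  0.4  4.3] w -0.0
tool offset mm [92.8  0.1  1.9]
(480, 450, 3)
scene shift px [-0.07  0.68] cc 0.992
side shift px [ 0.43 -0.07] cc 0.948
1mm along u = [0.08895944 0.2782069 ]
1mm along u = [ 0.27499578 -0.11554632]
4.25 [-4.56283729  0.12440432  3.58840033]
```

View pics/gg8.png

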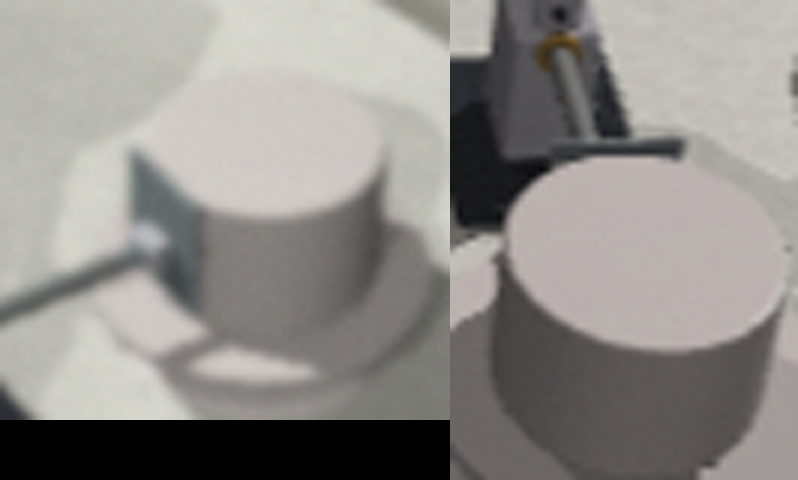

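Contact: the push force rose to about 5 N, and the cake moved about 1 mm in the side view (+0.4 px). I'll back off, then go up and over to the lever's open (left) side.

jog_arm:
  jaw: [0,0,0,0,0,0,0]
  offset:
    - [0.006,0,0]
    - [0.015,0,0]
    - [0.015,0,0]
    - [0,0,-0.03]
    - [0,0,-0.04]
    - [0,0.01,-0.04]
    - [0,0.02,-0.02]
  twist:
    - [0,0,0]
    - [0,0,0]
    - [0,0,0]
    - [0,0,0]
    - [0,0,0]
    - [0,0,0]
    - [0,0,0]

```text
time_s: 4.83
position: [447.5, 246.1, 407.7]
ee_rot: [0.07, 0.998, 0.001, 0.004]
ft_force: [0.6, -0.5, 0.5]
gripper_width: -0.1
```

```bash
python3 - <<'E'
from h import *
to([596,291.5,395])
E
python3 gap.py 9; python3 mv.py 9
```

```text
t 4.8333 pos [447.5 246.1 407.7] x [-0.99   0.139 -0.007] y [0.139 0.99  0.002] F [ 0.6 -0.5  0.5] w -0.1
tool offset mm [-140.7   65.6   13.8]
t 4.8333 pos [447.5 246.1 407.7] x [-0.99   0.139 -0.007] y [0.139 0.99  0.002] F [ 0.6 -0.5  0.5] w -0.1
tool offset mm [ 57.9 -29.6 136.2]
(480, 450, 3)
scene shift px [-0.06  0.61] cc 0.978
side shift px [ 0.41 -0.11] cc 0.949
1mm along u = [0.08895944 0.2782069 ]
1mm along u = [ 0.27499578 -0.11554632]
```

View pics/side9.png

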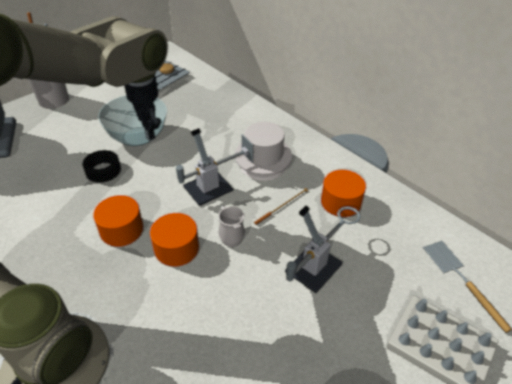

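View pics/gg9.png

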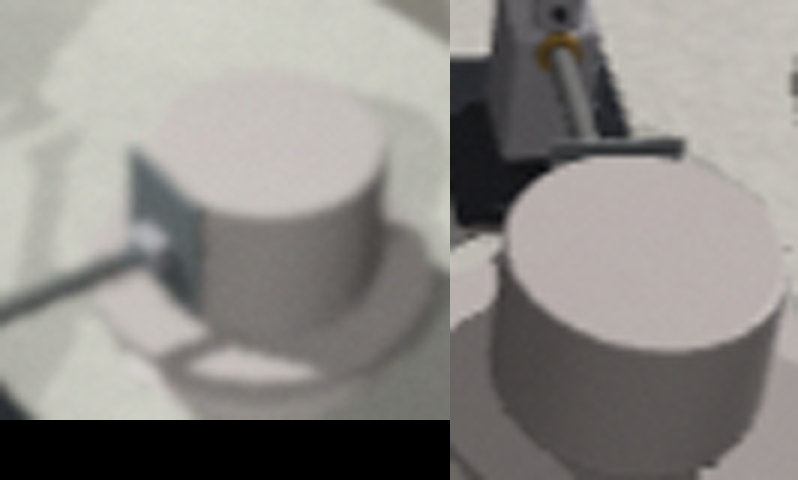

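jog_arm:
  jaw: [0,0,0,0,0,0,0,0]
  offset:
    - [-0.02,0.015,0]
    - [-0.03,0.02,0]
    - [-0.032,0.015,0]
    - [-0.032,0.01,0.005]
    - [-0.025,0.006,0.01]
    - [0,0,0.025]
    - [0,0,0.027]
    - [0,0,0]
  twist:
    - [0,0,0]
    - [0,0,0]
    - [0,0,0]
    - [0,0,0]
    - [0,0,0]
    - [0,0,0]
    - [0,0,0]
    - [0,0,0]

```text
time_s: 5.6
position: [594.2, 292.4, 328.6]
ee_rot: [0.069, 0.998, -0.002, -0.005]
ft_force: [-1.0, -1.2, -0.4]
gripper_width: -0.0
```

```bash
python3 look.py 10; python3 -c "
from h import *
to([596,291.5,338])"
```

```text
t 5.6 pos [594.2 292.4 328.6] x [-0.99   0.138  0.01 ] y [ 0.138  0.99  -0.005] F [-1.  -1.2 -0.4] w -0.0
tool offset mm [195.3 -95.   60.1]
t 5.7 pos [594.4 292.8 335. ] x [-0.99   0.138  0.002] y [ 0.138  0.99  -0.001] F [0.3 0.6 0.4] w 0.1
tool offset mm [-1.7 -1.1 -3. ]
```

View pics/cc10.png

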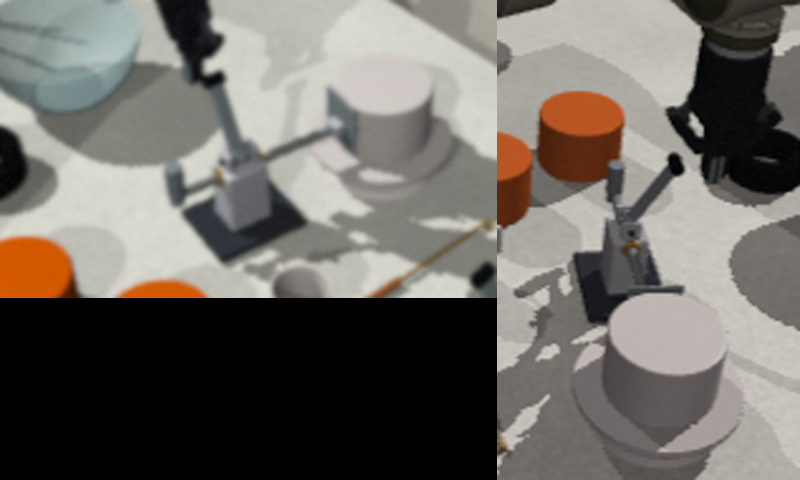

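jog_arm:
  jaw: [0,0,0,0,0,0,0,0]
  offset:
    - [0,-0.01,0]
    - [0,-0.012,0]
    - [0,-0.012,0]
    - [0,-0.013,0]
    - [0,-0.013,0]
    - [0,-0.015,0]
    - [0,-0.015,0]
    - [0,0,0]
  twist:
    - [0,0,0]
    - [0,0,0]
    - [0,0,0]
    - [0,0,0]
    - [0,0,0]
    - [0,0,0]
    - [0,0,0]
    - [0,0,0]

```text
time_s: 6.37
position: [581.8, 200.9, 336.1]
ee_rot: [0.07, 0.998, -0.0, -0.0]
ft_force: [-0.8, -0.3, 0.5]
gripper_width: 0.1
```

```bash
python3 look.py 11; python3 mv.py 11
```

```text
t 6.3667 pos [581.8 200.9 336.1] x [-0.99  0.14  0.  ] y [ 0.14   0.99  -0.001] F [-0.8 -0.3  0.5] w 0.1
tool offset mm [196.3  -3.4  65.1]
scene shift px [-0.11  0.68] cc 0.972
side shift px [ 0.41 -0.07] cc 0.947
1mm along u = [0.08895944 0.2782069 ]
1mm along u = [ 0.27499578 -0.11554632]
```

View pics/cc11.png

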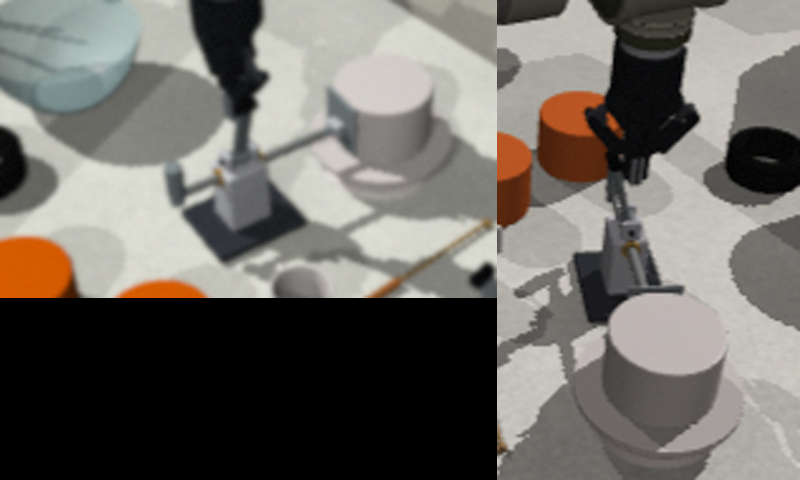

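jog_arm:
  jaw: [0,0,0,0,0]
  offset:
    - [0,-0.012,0]
    - [0,-0.014,0]
    - [0,-0.014,0.002]
    - [0,-0.008,0.007]
    - [0,0,0]
  twist:
    - [0,0,0]
    - [0,0,0]
    - [0,0,0]
    - [0,0,0]
    - [0,0,0]

```text
time_s: 6.88
position: [575.1, 154.3, 325.4]
ee_rot: [0.07, 0.998, -0.001, -0.001]
ft_force: [-0.2, 0.2, -0.7]
gripper_width: 0.0
```

```bash
python3 look.py 12; python3 mv.py 12
```

```text
t 6.8833 pos [575.1 154.3 325.4] x [-0.99   0.139  0.002] y [ 0.139  0.99  -0.002] F [-0.2  0.2 -0.7] w 0.0
tool offset mm [196.   43.9  54.8]
scene shift px [-0.55  1.18] cc 0.89
side shift px [ 0.42 -0.01] cc 0.945
1mm along u = [0.08895944 0.2782069 ]
1mm along u = [ 0.27499578 -0.11554632]
```

View pics/cc12.png

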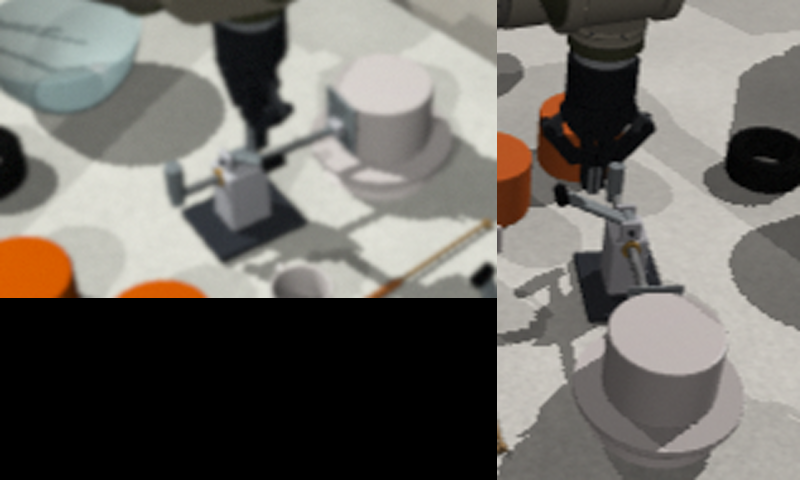

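```bash
python3 - <<'E'
from h import *
s=load('scene12');b=load('side12')
piv=np.array([582,197.6,105]);n=np.array([.139,.99,0])
for f in (50,60,70,80):
    a=np.radians(f);T=piv-n*92*np.sin(a)+np.array([0,0,92*np.cos(a)]);print(f,proj(s,T).round(1),proj(b,T).round(1))
E
```

```text
50 [298.  172.7] [218.3 160.9]
60 [294.5 176.5] [220.3 166.5]
70 [292.  180.6] [221.8 172. ]
80 [290.3 184.9] [222.8 177.1]
```

jog_arm:
  jaw: [0,0,0,0]
  offset:
    - [0,-0.01,0.007]
    - [0,-0.008,0.01]
    - [0,-0.004,0.008]
    - [0,0,0]
  twist:
    - [0,0,0]
    - [0,0,0]
    - [0,0,0]
    - [0,0,0]

```text
time_s: 7.32
position: [572.1, 133.8, 300.0]
ee_rot: [0.069, 0.998, -0.0, -0.002]
ft_force: [0.1, -0.2, 0.2]
gripper_width: -0.2
```

```bash
python3 look.py 13; python3 mv.py 13
```

```text
t 7.3167 pos [572.1 133.8 300. ] x [-0.99   0.138  0.003] y [ 0.138  0.99  -0.001] F [ 0.1 -0.2  0.2] w -0.2
tool offset mm [195.8  64.8  29.5]
scene shift px [-0.62  1.39] cc 0.93
side shift px [0.41 0.11] cc 0.944
1mm along u = [0.08895944 0.2782069 ]
1mm along u = [ 0.27499578 -0.11554632]
```

View pics/cc13.png

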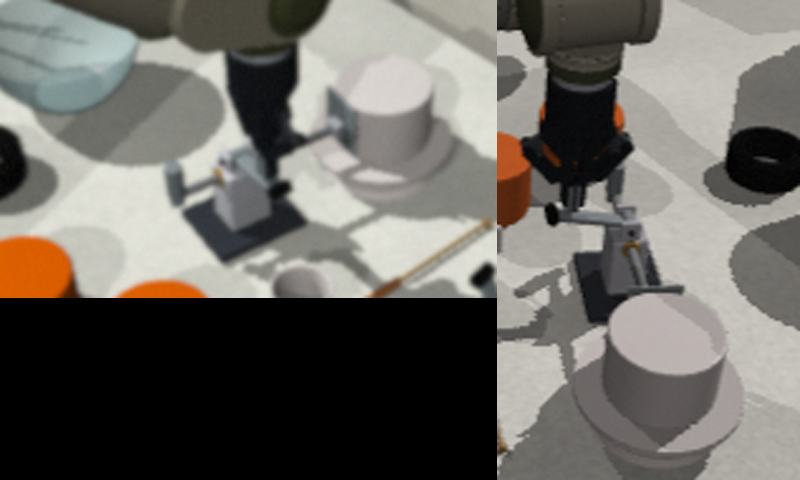

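The lever tip is now at scene (291.8,184.3), and the closed 80° position predicts (290.3,184.9). I'll lift clear and check.

jog_arm:
  jaw: [0,0,0,0,0,0]
  offset:
    - [0,0.003,-0.02]
    - [0.005,0,-0.035]
    - [0.03,0,-0.025]
    - [0.035,0,-0.02]
    - [0.035,0,0]
    - [0.02,0,0]
  twist:
    - [0,0,0]
    - [0,0,0]
    - [0,0,0]
    - [0,0,0]
    - [0,0,0]
    - [0,0,0]

```text
time_s: 7.92
position: [446.0, 155.4, 403.5]
ee_rot: [0.068, 0.998, 0.0, 0.001]
ft_force: [0.6, 0.4, 0.5]
gripper_width: -0.1
```

jog_arm:
  jaw: [0,0,0]
  offset:
    - [0,0,0]
    - [0,0,0]
    - [0,0,0]
  twist:
    - [0,0,0]
    - [0,0,0]
    - [0,0,0]

```text
time_s: 8.17
position: [449.6, 154.8, 402.2]
ee_rot: [0.069, 0.998, 0.0, 0.001]
ft_force: [0.8, 0.1, 1.0]
gripper_width: 0.2
```

```bash
python3 look.py 14; python3 gap.py 15; python3 mv.py 15
python3 - <<'E'
from h import *
g=lambda n:cv2.cvtColor(cv2.imread('pics/%s.png'%n),cv2.COLOR_BGR2GRAY).astype(np.float32)
for n,(x0,x1,y0,y1) in {'scene':(165,210,175,260),'side':(283,360,200,285)}.items():
    w=np.eye(2,3,dtype=np.float32); cc,w=cv2.findTransformECC(g(n+'0')[y0:y1,x0:x1],g(n+'15')[y0:y1,x0:x1],w,cv2.MOTION_TRANSLATION,(3,100,1e-5),None,3); print('ring',n,w[:,2].round(2),round(cc,3))
E
```

```text
t 8.1667 pos [449.6 154.8 402.2] x [-0.991  0.137 -0.001] y [0.137 0.991 0.   ] F [0.8 0.1 1. ] w 0.2
tool offset mm [ 71.8  60.9 131.1]
t 8.2667 pos [449.9 154.6 401.7] x [-0.99   0.138 -0.   ] y [ 0.138  0.99  -0.   ] F [-0.4  0.   0.3] w 0.1
tool offset mm [ 72.   61.  130.7]
(480, 450, 3)
scene shift px [-0.08  0.63] cc 0.975
side shift px [ 0.44 -0.11] cc 0.955
1mm along u = [0.08895944 0.2782069 ]
1mm along u = [ 0.27499578 -0.11554632]
ring scene [ 0.29 -0.27] 0.724
ring side [-0.17 -0.54] 0.934
```

View pics/cc14.png

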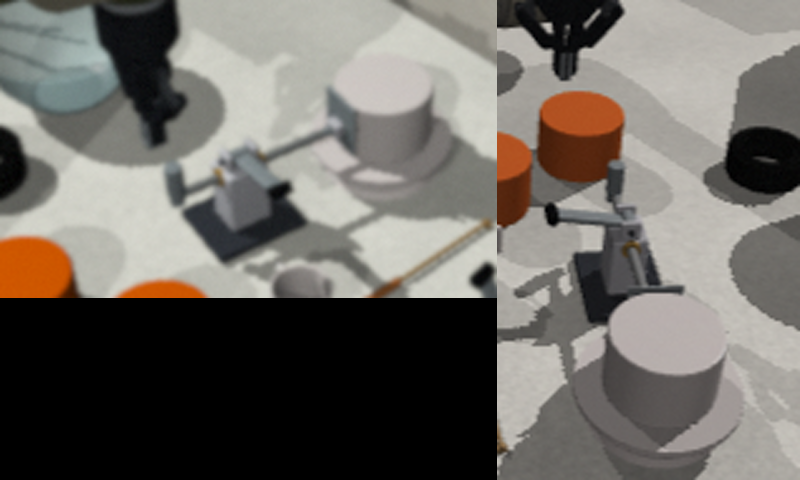

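View pics/gg15.png

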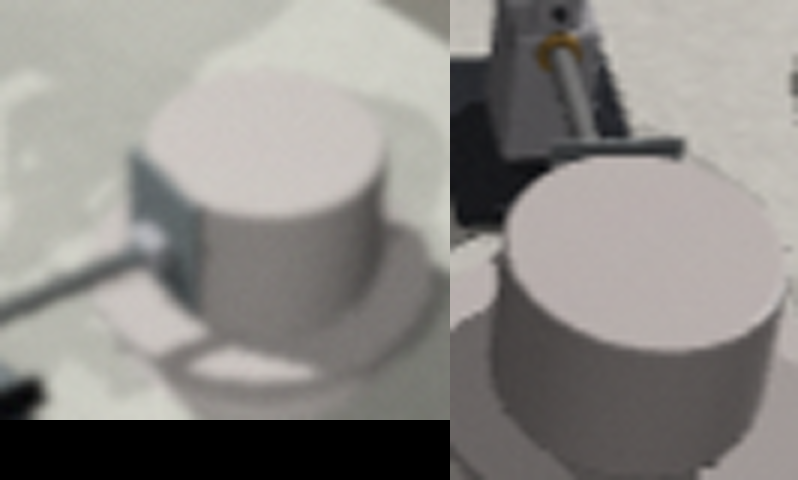

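View pics/scene15.png

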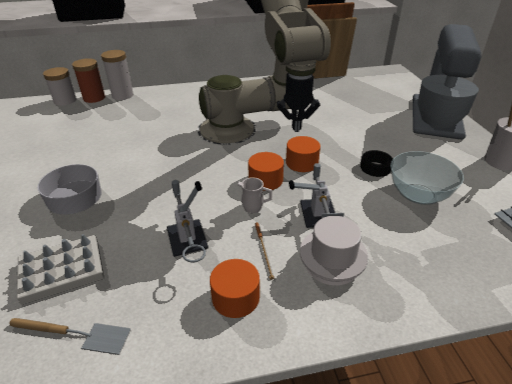

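The lever is down on its far side, with its tip at scene (292,184). The blade is against the cake, the ring stand's lever is still open, and the gripper is clear. I'm handing in.

```bash
python3 -c "
from h import *
print(arm.hand_in())"
```

```text
the job is handed in; nothing more can be done
None
```

I slid the scraper arm forward by its knob until the blade met the cake. Then I pushed the cam lever from its left-leaning open side over centre and down onto the right, and handed the job in at about 8.3 s.

**Last checks**
- **Blade:** it touched the cake, shown by the push force rising to about 5 N. It stayed there after I let go and through the lever flip.
- **Cake:** it had moved about 1–2 mm, measured as a 0.4 px shift in the side view and 0.6 px in the scene view.
- **Lever:** its tip was within about 1.5 px of where the fully closed position (80° past upright) should appear. It stayed there after the fingers lifted away.
- **Robot:** the gripper was well clear of everything, and the force reading was back to noise level.

**Checks that disagreed**
- **Gap before contact:** the two cameras differed by about 17 mm, with the blade's top edge coming out about 6 mm higher than stated. I relied on contact force and cake motion for the final approach.
- **Ring stand:** its image-shift check was weak, at 0.3–0.6 px with a match as low as 0.72. Changed shadows may explain that. By eye the stand looked unchanged with its lever open, and the robot never went near it.

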